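# Set out the cupping row

## Robot

A 6-joint arm with a two-finger parallel gripper is mounted at the origin on the work surface. World frame = base frame: x ahead of the robot, y to its left, z up, the work surface at z = 0. Lengths are in mm, angles in rad, forces in N, time in s.
With the tool pointing down it reaches from about 300 to 775 mm from the base axis. Payload 14.6 kg.
Tool frame: the origin (TCP) lies at the very end of the fingers, on their centre line; the grasp point (between the pads) lies 19 mm behind it; z points along the fingers, y is the line along which they close (so a half turn about z gives the same grasp; the last joint's range is limited). The gripper opens to 94 mm and grips with 3 to 60 N. Pads are 16 mm wide; open, the fingers measure 119 mm over their backs; the gripper's body (75 mm by 177 mm) begins 78 mm behind the grasp point.
Start: joints at [-1.256, 0.3, 1.521, -0, 1.321, -0.067], TCP at [204.918, -510.39, 205.446] pointing down, gripper open.
Joint ranges: [-3.03, 3.03], [-0.79, 2.21], [0.23, 2.52], [-1.04, 4.18], [0, 3.07], [-2.55, 2.55]. Speed limits (rad/s): [2.22, 2.22, 2.57, 3.14, 3.14, 3.14].

## Interface

Orientations are given as [roll, pitch, yaw] about the fixed x, y, z axes, in that order (R = Rz(yaw) Ry(pitch) Rx(roll)).
In Python, from cell import manip, camera, get_calibration gives the robot as it stands. The module is installed in compiled form; this text tells all that it offers.
- The arm moves only by the tool jog_arm, never from a script. Its argument "plan" is one flat list of numbers, 6 for each row, row after row: the shift along the world's x, y, z in m, then the turn, a rotation vector about the world's x, y, z in degrees. A call has 1 to 20 rows; each row is the pose to reach, as a shift and turn from the pose commanded when the call began; what a row does not reach only later rows make up. A row lasts 1/10 s, in which the tool goes at most 50 mm and 8.59 degrees, less where a joint would pass 70% of its speed; a pose out of reach is approached as far as the arm can. A call with a gripper value outside its range is refused whole. "claw" is the finger opening in m, from 0 to 0.094, set as the call begins (left out, the last holds). The fingers move at their own pace and stop on an object; "force" is the grip in N (left out, the last holds). Time passes only in rows, so rows that repeat a pose let the fingers close. It gives the time, the measured TCP pose, the force, the opening and the grip force at its end, in the units of the state.
- manip.read_state(): the state, without advancing time (a new reading comes with each control period).
- camera(name): name is "side" or "top"; returns (picture, depth): 384x512x3 uint8, red, green, blue; 384x512 float32, mm along the optical axis (not along the pixel's ray), 0 where there is no reading.
- get_calibration(name): a dict with "fx", "fy", "cx", "cy" (pixels), "k1" (the pictures are not rectified: a ray, as slopes to the right and down, at radius r is drawn at 1 + k1 r^2 times it, then the intrinsics apply), "origin" and "attitude" of the camera in the world. Camera axes: x right, y down, z forward; pixel columns grow to the right and rows downward; lengths in mm; the calibration is good to about 2 mm. A picture is of the moment at which its call begins. get_calibration takes no time and is no camera call.
- manip.sign_off(): hands the job in; it is judged then, once.
The state is a dict: "clock": time; "joints": joint angles; "qd": joint speeds; "effort": joint torques, N m; "eef_pos": TCP position; "eef_rot": TCP orientation; "wrist_force": force on the tool from outside, world axes, zero at the start; "moment": the same for the moment, N m; "finger_gap": finger opening in mm; "finger_force": force on a finger pad.
Only numpy, scipy, OpenCV 4.12 (cv2) and the standard library are available. Lean on these libraries where they do the work, as an engineer would, in place of code of your own. Each camera call takes 0.05 s, during which the arm holds its last target. There are 200 camera calls.

## Task

Line up the four white bowls in a straight, evenly spaced row touching the wooden rail, one centred in front of each blue sample tray. Slide the three bowls that stand on the table into place without lifting them; lift the fourth out of the crate and set it down upright in the remaining place (do not let it drop). Leave the scale, the spoon jar and the bean jar where they are.

Things in the scene. Friction and masses are not known exactly. Their poses are not given: they have to be found in the camera images.
- bowl1: One of three alike bowls that start standing upright on the table, on the robot's side of the rail: white ceramic bowl, no handle, empty, open top, 60 mm tall, round: 50 mm across the foot, 66 across from 22 to 46 mm height, 64 across the rim, wall 4; about 0.2 kg. Origin: centre of the foot's underside, z up.
- bowl2: Like bowl1, standing on the table.
- bowl3: Like bowl1, standing on the table.
- bowl4: The same kind and size of bowl as bowl1, but it starts standing upright inside the crate.
- station: Fixed: straight dark wooden rail 460 mm long, 20 thick, 35 high; fixed 5 mm behind it, away from the robot, four empty blue trays in a row (each 90 mm along the rail, 140 deep, 24 high, 110 mm apart centre to centre). Origin: table height, middle of the rail's front face (towards the robot). y runs along the rail, x points from the front face to the trays. Place and yaw vary.
- crate: Fixed low grey plastic crate without lid, 190 x 190 mm outside, 50 mm high, walls and floor 5 mm thick; it stands to the left or the right of the work. Origin: centre of its underside, axes square to its walls.
- scale: Bystander: loose flat black weighing scale with a steel plate, 150 x 130 mm, 27 mm high, on the other side from the crate. Origin: centre of its underside.
- spoon_jar: Bystander: loose steel beaker 84 mm across, 100 mm high, with spoons reaching to about 140 mm, beyond the left end of the rail. Origin: centre of its underside.
- bean_jar: Bystander: loose closed brown glass jar, 90 mm across, 130 mm high, beyond the right end of the rail. Origin: centre of its underside.
- slot1 (a point): Place for a bowl in front of the rightmost (lowest y) tray: the point at table height where the middle of a bowl's foot lies when the bowl touches the rail centred on that tray (33 mm in front of the rail's face). Axes as station. Any bowl may go to any place.
- slot2 (a point): Place for a bowl in front of the second from the right tray: the point at table height where the middle of a bowl's foot lies when the bowl touches the rail centred on that tray (33 mm in front of the rail's face). Axes as station. Any bowl may go to any place.
- slot3 (a point): Place for a bowl in front of the third from the right tray: the point at table height where the middle of a bowl's foot lies when the bowl touches the rail centred on that tray (33 mm in front of the rail's face). Axes as station. Any bowl may go to any place.
- slot4 (a point): Place for a bowl in front of the leftmost (highest y) tray: the point at table height where the middle of a bowl's foot lies when the bowl touches the rail centred on that tray (33 mm in front of the rail's face). Axes as station. Any bowl may go to any place.
Not all that is in view belongs to the job. What is shaped like the bowl1 but green, red or yellow is not meant.

How it is judged (in metres and radians):
At the end, for the whole second after the job is handed in: Each of the four places has a bowl whose centre is within 15 mm of the tray's middle along the rail and within 10 mm of touching the rail; all four bowls stand upright (within 0.1 rad) on the table (foot under 8 mm high), at rest (((x of bowl1 in the frame of slot1 between -0.01 and 0.01 m and y of bowl1 in the frame of slot1 between -0.015 and 0.015 m) or (x of bowl2 in the frame of slot1 between -0.01 and 0.01 m and y of bowl2 in the frame of slot1 between -0.015 and 0.015 m) or (x of bowl3 in the frame of slot1 between -0.01 and 0.01 m and y of bowl3 in the frame of slot1 between -0.015 and 0.015 m) or (x of bowl4 in the frame of slot1 between -0.01 and 0.01 m and y of bowl4 in the frame of slot1 between -0.015 and 0.015 m)) and ((x of bowl1 in the frame of slot2 between -0.01 and 0.01 m and y of bowl1 in the frame of slot2 between -0.015 and 0.015 m) or (x of bowl2 in the frame of slot2 between -0.01 and 0.01 m and y of bowl2 in the frame of slot2 between -0.015 and 0.015 m) or (x of bowl3 in the frame of slot2 between -0.01 and 0.01 m and y of bowl3 in the frame of slot2 between -0.015 and 0.015 m) or (x of bowl4 in the frame of slot2 between -0.01 and 0.01 m and y of bowl4 in the frame of slot2 between -0.015 and 0.015 m)) and ((x of bowl1 in the frame of slot3 between -0.01 and 0.01 m and y of bowl1 in the frame of slot3 between -0.015 and 0.015 m) or (x of bowl2 in the frame of slot3 between -0.01 and 0.01 m and y of bowl2 in the frame of slot3 between -0.015 and 0.015 m) or (x of bowl3 in the frame of slot3 between -0.01 and 0.01 m and y of bowl3 in the frame of slot3 between -0.015 and 0.015 m) or (x of bowl4 in the frame of slot3 between -0.01 and 0.01 m and y of bowl4 in the frame of slot3 between -0.015 and 0.015 m)) and ((x of bowl1 in the frame of slot4 between -0.01 and 0.01 m and y of bowl1 in the frame of slot4 between -0.015 and 0.015 m) or (x of bowl2 in the frame of slot4 between -0.01 and 0.01 m and y of bowl2 in the frame of slot4 between -0.015 and 0.015 m) or (x of bowl3 in the frame of slot4 between -0.01 and 0.01 m and y of bowl3 in the frame of slot4 between -0.015 and 0.015 m) or (x of bowl4 in the frame of slot4 between -0.01 and 0.01 m and y of bowl4 in the frame of slot4 between -0.015 and 0.015 m)) and height (world z) of each of bowl1, bowl2, bowl3, bowl4 below 0.008 m and angle between each of bowl1, bowl2, bowl3, bowl4's own z axis and vertical below 0.1 rad and linear speed of each of bowl1, bowl2, bowl3, bowl4 below 0.02 m/s).
It fails at once if a bowl that starts on the table is lifted more than 20 mm (height (world z) of any of bowl1, bowl2, bowl3 above 0.02 m).
It fails at once if bowl4 is let go, away from the crate, more than 25 mm above the table (height (world z) of bowl4 above 0.025 m and horizontal distance between bowl4 and crate above 0.12 m and contact force between the fingers and bowl4 below 0.05 N).
It fails at once if the scale, the spoon jar or the bean jar is moved more than 30 mm (distance of any of scale, spoon_jar, bean_jar from where it was at the start of the episode above 0.03 m).
It also fails if it takes over 72 s, if anything falls off the work surface, if the arm or the gripper's body presses on something with over 40 N, if the wrist force passes 120 N, or if a joint passes its speed limit or range.

## Working session

There is one attempt and no reset: what is moved stays moved. The work goes in short steps, Python scripts to look and compute and a tool call to move; the robot and the scene stay as the last step left them, time stands still between calls to the robot, and variables do not carry over. Pictures are saved under pics/ and viewed, at most 10 in all, crops included, and the job is handed in when it is done.

Besides the shell and the picture viewer there is one more tool, called after "Emit:" by a JSON object that holds its "name" and its "arguments". jog_arm: Moves the arm, as the interface text tells. Its arguments: {"type":"object","properties":{"plan":{"type":"array"},"claw":{"type":"number"},"force":{"type":"number"}},"required":["plan"]}

```bash
mkdir -p pics
cat > h.py <<'E'
import numpy as np, cv2
from cell import manip, camera, get_calibration
from scipy.spatial.transform import Rotation as R
def cal(n):
    c=get_calibration(n); a=np.array(c["attitude"],float)
    M=a if a.shape==(3,3) else R.from_euler("xyz",a).as_matrix()
    return c,M,np.array(c["origin"],float)
def rays(n,uv):
    c,M,o=cal(n); uv=np.asarray(uv,float).reshape(-1,2)
    d=(uv-[c["cx"],c["cy"]])/[c["fx"],c["fy"]]; s=d.copy()
    for _ in range(20): s=d/(1+c["k1"]*(s**2).sum(1,keepdims=True))
    return s,M,o
def plane(n,uv,z):
    s,M,o=rays(n,uv); w=np.c_[s,np.ones(len(s))]@M.T
    return o+w*((z-o[2])/w[:,2])[:,None]
def cloud(n,dep):
    v,u=np.mgrid[:dep.shape[0],:dep.shape[1]]
    s,M,o=rays(n,np.c_[u.ravel(),v.ravel()])
    return ((np.c_[s,np.ones(len(s))]*dep.reshape(-1,1))@M.T+o).reshape(*dep.shape,3)
E
python3 - <<'E'
from h import *
for n in("side","top"):
    p,d=camera(n); cv2.imwrite(f"pics/{n}0.png",p[:,:,::-1]); np.savez(f"{n}0.npz",p=p,d=d)
    print(n,get_calibration(n))
print(manip.read_state())
E
```

```text
side {'fx': 485.07645953935656, 'fy': 485.07645953935656, 'cx': 256.78222754678825, 'cy': 190.67489813340725, 'k1': -0.16797803967464336, 'origin': array([ 432.65071353,  972.30463267, 1138.36301656]), 'attitude': array([-2.41581577, -0.00652421, -3.08570954])}
top {'fx': 389.8981747604992, 'fy': 389.8981747604992, 'cx': 249.21621629796857, 'cy': 192.11887620439447, 'k1': -0.1165291633625466, 'origin': array([ 286.84162367,   19.9796201 , 1180.42609903]), 'attitude': array([-2.95386946, -0.03106812, -1.56854561])}
{'clock': 0.1, 'joints': array([-1.25559010e+00,  3.00399364e-01,  1.52151827e+00,  1.47590850e-06,
        1.32066400e+00, -6.65649809e-02]), 'qd': array([ 1.01460720e-03, -3.21971701e-04,  9.66414986e-05, -3.43474892e-04,
        1.36916469e-03,  3.23205484e-04]), 'effort': array([ 2.64451621e-03, -5.32639396e+01, -3.53283012e+01,  7.09821051e-02,
        2.35096214e-02, -3.46188222e-05]), 'eef_pos': array([ 204.85595116, -510.18198481,  204.95223817]), 'eef_rot': array([-3.14060595e+00, -6.72098184e-05,  3.81770811e-01]), 'wrist_force': array([-0.33414146,  0.58423257,  0.6839411 ]), 'moment': array([0.01642771, 0.06989692, 0.04109947]), 'finger_force': 0.0, 'finger_gap': 93.83604325715257}
```

View pics/top0.png

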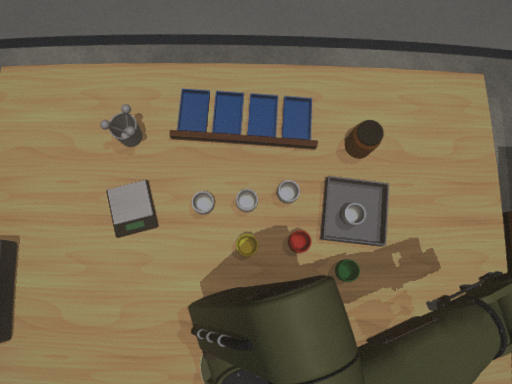

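View pics/side0.png

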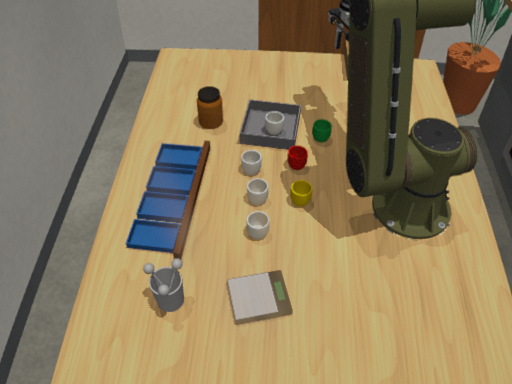

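The top view shows white bowls at (203,202), (247,201) and (288,191), and one in the crate at (353,213). The yellow (246,244), red (299,241) and green (347,270) bowls are decoys. The rail runs from (171,134) to (316,144), with the crate on the right (-y) and the scale on the left.

```bash
cat >> h.py <<'E'
def circ(P):
    A=np.c_[2*P,np.ones(len(P))]; s=np.linalg.lstsq(A,(P**2).sum(1),rcond=None)[0]
    return s[:2],np.sqrt(s[2]+s[:2]@s[:2])
def bowls(n,p,d,zoff=(0,)):
    hsv=cv2.cvtColor(p,cv2.COLOR_RGB2HSV); C=cloud(n,d)
    m=((hsv[...,1]<70)&(hsv[...,2]>90)&(C[...,2]>25)&(C[...,2]<75)&(d>0)).astype(np.uint8)
    k,l,st,ce=cv2.connectedComponentsWithStats(m)
    for i in range(1,k):
        if 60<st[i,4]<1500:
            P=C[l==i]; zt=np.percentile(P[:,2],95); 
            cs=cv2.findContours((l==i).astype(np.uint8),0,2)[0][0].reshape(-1,2)
            (cx,cy),r=cv2.minEnclosingCircle(cs); top=P[P[:,2]>zt-8]
            c2,r2=circ(top[:,:2])
            print(n,ce[i].round(),"n",st[i,4],"ztop",zt.round(),"rimfit",c2.round(1),r2.round(1),"bbox",((top.min(0)+top.max(0))/2)[:2].round(1),(top.max(0)-top.min(0))[:2].round())
E
python3 - <<'E'
from h import *
for n in("top","side"):
    z=np.load(n+"0.npz");p,d=z["p"],z["d"]; bowls(n,p,d)
    C=cloud(n,d);hsv=cv2.cvtColor(p,cv2.COLOR_RGB2HSV)
    blue=(hsv[...,0]>100)&(hsv[...,0]<128)&(hsv[...,1]>120)&(hsv[...,2]>40)&(C[...,0]>450)
    m=cv2.morphologyEx(blue.astype(np.uint8),cv2.MORPH_OPEN,np.ones((3,3)))
    k,l,st,ce=cv2.connectedComponentsWithStats(m)
    for i in range(1,k):
        if st[i,4]>300:
            cs=cv2.findContours((l==i).astype(np.uint8),0,2)[0][0].reshape(-1,2)
            Q=plane(n,cs,24)[:,:2].astype(np.float32); print("tray",cv2.minAreaRect(Q))
    # rail top: dark brown, height ~35
    Z=C[...,2]; rr=(abs(Z-35)<7)&(C[...,0]>480)&(C[...,0]<660)&(abs(C[...,1])<330)&(hsv[...,0]<20)&(hsv[...,2]<110)&(d>0)
    m=cv2.morphologyEx(rr.astype(np.uint8),cv2.MORPH_OPEN,np.ones((2,2)));k,l,st,ce=cv2.connectedComponentsWithStats(m)
    i=1+st[1:,4].argmax(); cs=np.argwhere(l==i)[:,::-1]
    Q=plane(n,cs,35)[:,:2].astype(np.float32); print("rail",st[i,4],cv2.minAreaRect(Q),np.median(Z[l==i]))
    # crate
    cr=(abs(Z-50)<5)&(C[...,1]<-130)&(C[...,1]>-480)&(C[...,0]>200)&(C[...,0]<480)&(hsv[...,1]<60)&(hsv[...,2]<140)&(d>0)
    m=cr.astype(np.uint8);k,l,st,ce=cv2.connectedComponentsWithStats(m);i=1+st[1:,4].argmax()
    print("crate",cv2.minAreaRect(C[l==i][:,:2].astype(np.float32)),"table z",np.median(Z[(abs(Z)<15)&(hsv[...,1]>60)]))
E
```

```text
top [129. 202.] n 1123 ztop 31.0 rimfit [474.1 344.6] 46.8 bbox [474.8 344.6] [132. 140.]
top [289. 191.] n 138 ztop 63.0 rimfit [ 504.7 -130.8] 30.0 bbox [ 504.4 -130.1] [61. 62.]
top [246. 199.] n 151 ztop 63.0 rimfit [478.  -7.] 30.1 bbox [478.1  -6.6] [63. 61.]
top [203. 202.] n 138 ztop 63.0 rimfit [470.1 121.9] 30.1 bbox [469.7 121.6] [64. 62.]
top [354. 214.] n 107 ztop 69.0 rimfit [ 438.1 -324.4] 29.5 bbox [ 436.5 -323.6] [59. 60.]
tray ((764.5977172851562, 159.45730590820312), (81.3402099609375, 124.3158950805664), 86.89209747314453)
tray ((758.2553100585938, 51.3685188293457), (80.92792510986328, 126.14591217041016), 86.46977233886719)
tray ((750.9909057617188, -55.52396011352539), (82.8521499633789, 125.76370239257812), 86.01725006103516)
tray ((743.8230590820312, -162.00233459472656), (77.75447082519531, 124.3310546875), 86.71770477294922)
rail 33 ((651.2183837890625, -202.84054565429688), (6.4636359214782715, 37.683746337890625), 0.9613404870033264) 33.319407762531
crate ((413.8724060058594, -330.2314758300781), (191.03256225585938, 117.99165344238281), 84.21100616455078
[... 540 characters left out ...]
1 bbox [695.  339.6] [38. 35.]
side [252. 296.] n 1168 ztop 30.0 rimfit [472.8 349.9] 45.7 bbox [472.7 349. ] [132. 140.]
tray ((750.3059692382812, -101.66634368896484), (203.5354766845703, 135.67286682128906), 86.59870910644531)
tray ((788.152099609375, 66.82151794433594), (90.38177490234375, 88.29878234863281), 10.044358253479004)
tray ((769.5263671875, 171.00369262695312), (99.94082641601562, 136.6638946533203), 87.2742919921875)
rail 27 ((652.1847534179688, -181.824951171875), (53.154029846191406, 7.422243118286133), 87.39938354492188) 25.96302167080171
crate ((427.0843505859375, -238.6646728515625), (11.177471160888672, 104.55760192871094), 83.20896911621094) table z -0.6134030148007241
```

```bash
cat > rail.py <<'E'
from h import *
for n in("top","side"):
    z=np.load(n+"0.npz");p,d=z["p"],z["d"]; hsv=cv2.cvtColor(p,cv2.COLOR_RGB2HSV);C=cloud(n,d)
    ok=(hsv[...,2]<105)&((hsv[...,0]<18)|(hsv[...,0]>170))&(C[...,0]>560)&(C[...,0]<720)&(abs(C[...,1])<290)
    m=ok.astype(np.uint8);k,l,st,ce=cv2.connectedComponentsWithStats(m);i=1+st[1:,4].argmax();m=l==i
    print(n,st[i])
    lo,hi=[],[]
    if n=="top":
        for u in range(st[i,0]+4,st[i,0]+st[i,2]-4):
            v=np.where(m[:,u])[0]; lo.append((u,v.max()+.5)); hi.append((u,v.min()-.5))
    else:
        for v in range(st[i,1]+6,st[i,1]+st[i,3]-6):
            u=np.where(m[v])[0]; lo.append((u.max()+.5,v)); hi.append((u.min()-.5,v))
    for nm,e,zz in(("low edge z0",lo,0),("low edge z35",lo,35),("hi edge z35",hi,35)):
        Q=plane(n,e,zz)[:,:2]
        f=np.polyfit(Q[:,1],Q[:,0],1); r=Q[:,0]-np.polyval(f,Q[:,1]); f=np.polyfit(Q[abs(r)<4,1],Q[abs(r)<4,0],1)
        print(nm,"x=%.1f+%.4f y"%(f[1],f[0]),"yspan",Q[:,1].min().round(1),Q[:,1].max().round(1))
    print("ends z35", plane(n,[(st[i,0]-.5,st[i,1]+ (3 if n=="top" else 0)),(st[i,0]+st[i,2]-.5,st[i,1]+st[i,3])],35).round(1)[:,:2].tolist())
    T=(C[...,2]>30)&m; f=np.polyfit(C[T][:,1],C[T][:,0],1); print("top pts",T.sum(),f, "z",np.median(C[T][:,2]))
    b=(hsv[...,0]>100)&(hsv[...,0]<128)&(hsv[...,1]>120)&(C[...,0]>640)&(C[...,0]<860)&(abs(C[...,1])<300)
    print("trays blue y",np.percentile(C[b][:,1],[.2,99.8]),"x",np.median(C[b][:,0]),C[b].mean(0))
E
python3 rail.py
```

```text
top [ 170  127  148   23 1319]
low edge z0 x=666.7+0.0630 y yspan -218.8 222.6
low edge z35 x=655.4+0.0630 y yspan -211.7 216.5
hi edge z35 x=685.0+0.0652 y yspan -212.8 217.9
ends z35 [[698.0, 231.7], [638.7, -225.8]]
top pts 944 [6.44969212e-02 6.74257912e+02] z 35.0967922842533
trays blue y [-205.80009456  202.95955481] x 761.8100895015821 [7.61734224e+02 3.61522435e-01 5.69764177e+00]
side [173 142  37 117 598]
low edge z0 x=667.1+0.0669 y yspan -221.0 208.6
low edge z35 x=657.9+0.0669 y yspan -184.3 232.0
hi edge z35 x=677.2+-0.0000 y yspan -182.8 233.8
ends z35 [[774.8, -206.4], [594.4, 249.7]]
top pts 336 [4.66164218e-02 6.72150348e+02] z 34.14502951351403
trays blue y [-212.84061334  214.09787   ] x 767.9954056328635 [765.88052497   9.14391008   7.67915538]
```

Emit:
{"name": "jog_arm", "arguments": {"plan": [0.025,0.032,-0.005,0,0,-3,0.05,0.064,-0.01,0,0,-6,0.075,0.096,-0.015,0,0,-9,0.1,0.128,-0.02,0,0,-12,0.13,0.165,-0.025,0,0,-15,0.16,0.2,-0.03,0,0,-18,0.19,0.24,-0.035,0,0,-20,0.22,0.28,-0.04,0,0,-22,0.25,0.315,-0.045,0,0,-24,0.275,0.35,-0.05,0,0,-25.6,0.3,0.381,-0.055,0,0,-25.6,0.3,0.381,-0.055,0,0,-25.6,0.3,0.381,-0.055,0,0,-25.6], "claw": 0.094, "force": 8}}

```text
clock: 1.4
eef_pos: [504.8, -128.9, 150.0]
eef_rot: [-3.141, 0.001, -0.063]
wrist_force: [-0.2, 0.1, -0.9]
finger_gap: 94.1
finger_force: 0.0
```

Emit:
{"name": "jog_arm", "arguments": {"plan": [0,0,-0.03,0,0,0,0,0,-0.06,0,0,0,0,0,-0.085,0,0,0,0,0,-0.105,0,0,0,0,0,-0.12,0,0,0,0,0,-0.13,0,0,0,0,0,-0.136,0,0,0,0,0,-0.136,0,0,0,0,0,-0.136,0,0,0]}}

```text
clock: 2.3
eef_pos: [505.2, -129.7, 15.1]
eef_rot: [3.141, -0.001, -0.065]
wrist_force: [0.5, 0.1, 0.2]
finger_gap: 94.0
finger_force: 0.0
```

Emit:
{"name": "jog_arm", "arguments": {"plan": [0,0,0,0,0,0,0,0,0,0,0,0,0,0,0,0,0,0,0,0,0,0,0,0,0,0,0,0,0,0,0,0,0,0,0,0,0,0,0,0,0,0,0,0,0,0,0,0], "claw": 0.055, "force": 6}}

```text
clock: 3.1
eef_pos: [505.0, -129.4, 14.6]
eef_rot: [-3.142, -0.0, -0.065]
wrist_force: [0.0, 0.7, 3.5]
finger_gap: 66.4
finger_force: 6.0
```

Emit:
{"name": "jog_arm", "arguments": {"plan": [0.005,0.003,0,0,0,0,0.015,0.01,0,0,0,0,0.03,0.02,0,0,0,0,0.045,0.03,0,0,0,0,0.06,0.04,0,0,0,0,0.075,0.05,0,0,0,0,0.09,0.061,0,0,0,0,0.1,0.071,0,0,0,0,0.108,0.078,0,0,0,0,0.114,0.081,0,0,0,0,0.118,0.082,0,0,0,0,0.121,0.082,0,0,0,0,0.124,0.082,0,0,0,0,0.126,0.082,0,0,0,0,0.128,0.082,0,0,0,0,0.128,0.082,0,0,0,0,0.128,0.082,0,0,0,0]}}

```text
clock: 4.8
eef_pos: [632.0, -47.2, 13.7]
eef_rot: [3.142, 0.003, -0.065]
wrist_force: [-5.0, -1.3, 1.5]
finger_gap: 66.0
finger_force: 6.0
```

Run:
```python
from h import *
for n in("side","top"):
    p,d=camera(n); bowls(n,p,d); cv2.imwrite(f"pics/{n}1.png",cv2.resize(p[100:280,120:360] if n=="side" else p[60:260,130:400],None,fx=2.5,fy=2.5)[:,:,::-1])
```

```text
side [32. 52.] n 1007 ztop 72.0 rimfit [1633.8 -782. ] 261.7 bbox [1494.5 -794.3] [ 15. 766.]
side [297. 121.] n 65 ztop 53.0 rimfit [ 537.7 -344.8] 188.8 bbox [ 358.2 -323.7] [ 21. 183.]
side [274. 122.] n 297 ztop 65.0 rimfit [ 438.2 -321. ] 29.9 bbox [ 438.6 -320. ] [62. 68.]
side [260. 135.] n 92 ztop 54.0 rimfit [ 469.9 -319.8] 90.3 bbox [ 478.1 -254.1] [152.  48.]
side [211. 182.] n 194 ztop 67.0 rimfit [634.3 -35.3] 33.1 bbox [621.9 -25.2] [48. 55.]
side [257. 190.] n 339 ztop 60.0 rimfit [479.4  -3.4] 30.0 bbox [479.6  -3.8] [61. 68.]
side [257. 223.] n 365 ztop 61.0 rimfit [471.5 125.4] 30.1 bbox [471.1 124.7] [61. 66.]
side [169. 280.] n 200 ztop 73.0 rimfit [690.1 340.5] 19.1 bbox [689.4 339.9] [51. 33.]
side [252. 296.] n 1193 ztop 30.0 rimfit [473.4 350.1] 45.7 bbox [472.7 349.9] [132. 140.]
side [156. 285.] n 63 ztop 72.0 rimfit [713.1 356.6] 11.9 bbox [721.9 355.8] [ 6. 25.]
side [170. 301.] n 208 ztop 72.0 rimfit [685.6 367.8] 34.4 bbox [679.4 390.4] [56. 27.]
top [359. 181.] n 95 ztop 54.0 rimfit [ 412.9 -329.8] 142.6 bbox [ 524.8 -344.1] [ 58. 187.]
top [129. 202.] n 1161 ztop 31.0 rimfit [474.4 344.6] 46.5 bbox [475.3 345.6] [132. 142.]
top [202. 200.] n 121 ztop 63.0 rimfit [470.2 122. ] 30.0 bbox [470.9 121.5] [62. 62.]
top [354. 214.] n 146 ztop 68.0 rimfit [ 438.2 -324.2] 29.7 bbox [ 436.4 -322.9] [59. 61.]
top [358. 241.] n 84 ztop 53.0 rimfit [ 475.7 -342.4] 131.1 bbox [ 360.6 -326.4] [ 30. 185.]
```

View pics/side1.png

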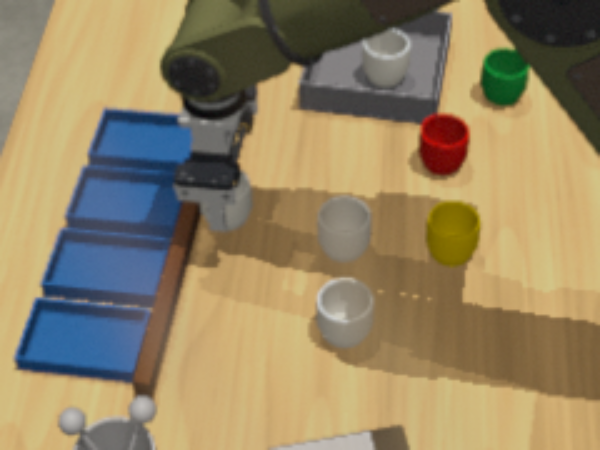

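Emit:
{"name": "jog_arm", "arguments": {"plan": [0,0,0,0,0,0,0,0,0,0,0,0,0,0,0,0,0,0,0,0,0,0,0,0,0,0,0.01,0,0,0,0,0,0.035,0,0,0,0,0,0.065,0,0,0,-0.015,0.004,0.08,0,0,0,-0.045,0.012,0.085,0,0,0,-0.08,0.022,0.085,0,0,0,-0.115,0.032,0.085,0,0,0,-0.14,0.039,0.085,0,0,0,-0.152,0.042,0.085,0,0,0,-0.154,0.042,0.075,0,0,0,-0.154,0.042,0.05,0,0,0,-0.154,0.042,0.025,0,0,0,-0.154,0.042,0.008,0,0,0,-0.154,0.042,0,0,0,0,-0.154,0.042,0,0,0,0], "claw": 0.094}}

```text
clock: 6.8
eef_pos: [478.8, -5.5, 13.6]
eef_rot: [-3.142, 0.002, -0.065]
wrist_force: [0.1, -0.2, 0.4]
finger_gap: 94.4
finger_force: 0.0
```

Emit:
{"name": "jog_arm", "arguments": {"plan": [0,0,0,0,0,0,0,0,0,0,0,0,0,0,0,0,0,0,0,0,0,0,0,0,0,0,0,0,0,0,0,0,0,0,0,0,0,0,0,0,0,0], "claw": 0.055, "force": 6}}

```text
clock: 7.5
eef_pos: [479.2, -5.4, 14.9]
eef_rot: [-3.142, -0.001, -0.065]
wrist_force: [-0.6, -0.3, 6.0]
finger_gap: 65.5
finger_force: 6.0
```

Run:
```python
from h import *
for n in("side","top"):
    p,d=camera(n); bowls(n,p,d)
```

```text
side [32. 53.] n 995 ztop 72.0 rimfit [1543.6 -779.9] 228.0 bbox [1495.  -798.2] [ 15. 771.]
side [209. 177.] n 336 ztop 61.0 rimfit [629.9 -45.8] 30.2 bbox [629.6 -46.3] [63. 72.]
side [257. 197.] n 145 ztop 67.0 rimfit [478.4   8.9] 31.0 bbox [469.2  16.8] [40. 52.]
side [257. 223.] n 361 ztop 61.0 rimfit [471.4 125.4] 30.2 bbox [471.  125.7] [60. 67.]
side [167. 280.] n 217 ztop 74.0 rimfit [693.3 342.1] 19.5 bbox [693.7 340.5] [56. 35.]
side [252. 296.] n 1213 ztop 30.0 rimfit [472.7 349.9] 45.6 bbox [471.4 348.4] [135. 140.]
side [171. 302.] n 121 ztop 72.0 rimfit [683.1 372.2] 29.2 bbox [670.6 393.3] [30. 18.]
top [261. 149.] n 159 ztop 62.0 rimfit [628.  -49.6] 29.9 bbox [627.6 -49.5] [64. 60.]
top [361. 181.] n 88 ztop 53.0 rimfit [ 431.3 -334.7] 125.1 bbox [ 524.7 -345.4] [ 57. 187.]
top [130. 202.] n 1150 ztop 31.0 rimfit [474.  343.8] 46.1 bbox [474.9 344.6] [132. 139.]
top [203. 202.] n 137 ztop 62.0 rimfit [470.1 121.9] 30.1 bbox [470.3 121.6] [64. 62.]
top [354. 214.] n 135 ztop 69.0 rimfit [ 438.3 -324.6] 29.4 bbox [ 436.7 -322.7] [59. 60.]
top [365. 241.] n 63 ztop 54.0 rimfit [ 433.8 -357.1] 89.8 bbox [ 360.5 -345.6] [ 30. 146.]
```

Emit:
{"name": "jog_arm", "arguments": {"plan": [0.005,0.003,0,0,0,0,0.015,0.008,0,0,0,0,0.03,0.015,0,0,0,0,0.046,0.022,0,0,0,0,0.062,0.03,0,0,0,0,0.078,0.038,0,0,0,0,0.094,0.046,0,0,0,0,0.11,0.053,0,0,0,0,0.126,0.06,0,0,0,0,0.138,0.065,0,0,0,0,0.146,0.067,0,0,0,0,0.151,0.067,0,0,0,0,0.154,0.067,0,0,0,0,0.157,0.067,0,0,0,0,0.159,0.067,0,0,0,0,0.161,0.067,0,0,0,0,0.161,0.067,0,0,0,0,0.161,0.067,0,0,0,0]}}

```text
clock: 9.4
eef_pos: [639.0, 61.3, 14.0]
eef_rot: [3.141, 0.002, -0.065]
wrist_force: [-5.1, -1.3, 3.3]
finger_gap: 65.1
finger_force: 5.9
```

Emit:
{"name": "jog_arm", "arguments": {"plan": [0,0,0,0,0,0,0,0,0,0,0,0,0,0,0,0,0,0,0,0,0,0,0,0,0,0,0.01,0,0,0,0,0,0.035,0,0,0,0,0,0.065,0,0,0,-0.015,0.006,0.08,0,0,0,-0.045,0.017,0.085,0,0,0,-0.08,0.03,0.085,0,0,0,-0.115,0.043,0.085,0,0,0,-0.15,0.056,0.085,0,0,0,-0.166,0.062,0.085,0,0,0,-0.169,0.062,0.075,0,0,0,-0.169,0.062,0.05,0,0,0,-0.169,0.062,0.025,0,0,0,-0.169,0.062,0.008,0,0,0,-0.169,0.062,0,0,0,0,-0.169,0.062,0,0,0,0], "claw": 0.094}}

```text
clock: 11.3
eef_pos: [470.9, 123.3, 13.6]
eef_rot: [3.141, 0.001, -0.065]
wrist_force: [0.2, 0.0, -0.0]
finger_gap: 94.4
finger_force: 0.0
```

Emit:
{"name": "jog_arm", "arguments": {"plan": [0,0,0,0,0,0,0,0,0,0,0,0,0,0,0,0,0,0,0,0,0,0,0,0,0,0,0,0,0,0,0,0,0,0,0,0,0,0,0,0,0,0], "claw": 0.055, "force": 6}}

```text
clock: 12.0
eef_pos: [471.2, 123.7, 14.8]
eef_rot: [-3.141, -0.001, -0.065]
wrist_force: [-0.5, 0.3, 5.6]
finger_gap: 64.5
finger_force: 5.9
```

Run:
```python
from h import *
for n in("side","top"):
    p,d=camera(n); bowls(n,p,d)
```

```text
side [32. 52.] n 998 ztop 73.0 rimfit [1468.9 -775.3] 217.4 bbox [1493.  -790.8] [ 18. 764.]
side [246. 119.] n 78 ztop 53.0 rimfit [ 439.2 -331. ] 118.8 bbox [ 528.5 -339.6] [ 50. 191.]
side [272. 117.] n 145 ztop 65.0 rimfit [ 439.6 -321.4] 28.9 bbox [ 440.5 -323.5] [59. 60.]
side [209. 177.] n 343 ztop 61.0 rimfit [630.1 -45.8] 30.2 bbox [629.6 -45.8] [62. 68.]
side [203. 204.] n 364 ztop 61.0 rimfit [636.4  62.6] 30.1 bbox [636.1  62.6] [64. 65.]
side [256. 234.] n 97 ztop 61.0 rimfit [473.2 164.9] 6.1 bbox [472.9 167. ] [17.  6.]
side [167. 280.] n 209 ztop 73.0 rimfit [693.1 342. ] 20.0 bbox [693.8 340.7] [57. 35.]
side [252. 296.] n 1193 ztop 30.0 rimfit [472.3 349.3] 45.6 bbox [472.6 348.6] [132. 140.]
side [171. 303.] n 119 ztop 72.0 rimfit [673.  388.4] 11.6 bbox [667.7 394.2] [20. 17.]
top [225. 147.] n 126 ztop 63.0 rimfit [634.8  59.1] 30.1 bbox [634.2  58.6] [63. 60.]
top [261. 150.] n 145 ztop 62.0 rimfit [628.1 -49.5] 30.1 bbox [628.7 -49.5] [64. 60.]
top [361. 181.] n 88 ztop 53.0 rimfit [ 422.9 -330.8] 134.0 bbox [ 523.1 -344.1] [ 61. 186.]
top [129. 202.] n 1126 ztop 31.0 rimfit [474.4 344.6] 46.7 bbox [475.2 346.5] [132. 137.]
top [354. 214.] n 122 ztop 69.0 rimfit [ 438.  -324.2] 29.5 bbox [ 436.4 -323.2] [59. 59.]
```

Emit:
{"name": "jog_arm", "arguments": {"plan": [0.005,0.002,0,0,0,0,0.015,0.005,0,0,0,0,0.031,0.009,0,0,0,0,0.048,0.014,0,0,0,0,0.065,0.019,0,0,0,0,0.082,0.024,0,0,0,0,0.099,0.029,0,0,0,0,0.116,0.034,0,0,0,0,0.133,0.039,0,0,0,0,0.148,0.044,0,0,0,0,0.158,0.047,0,0,0,0,0.164,0.048,0,0,0,0,0.168,0.048,0,0,0,0,0.171,0.048,0,0,0,0,0.174,0.048,0,0,0,0,0.176,0.048,0,0,0,0,0.176,0.048,0,0,0,0,0.176,0.048,0,0,0,0]}}

```text
clock: 13.9
eef_pos: [646.0, 171.4, 14.0]
eef_rot: [3.141, 0.002, -0.065]
wrist_force: [-4.8, -1.1, 3.4]
finger_gap: 64.2
finger_force: 6.0
```

Emit:
{"name": "jog_arm", "arguments": {"plan": [0,0,0,0,0,0,0,0,0,0,0,0,0,0,0,0,0,0,0,0,0,0,0,0,0,0,0.01,0,0,0,0,0,0.035,0,0,0,0,0,0.07,0,0,0,0,0,0.1,0,0,0,-0.015,-0.035,0.115,0,0,0,-0.03,-0.075,0.115,0,0,0,-0.05,-0.12,0.115,0,0,0,-0.07,-0.165,0.115,0,0,0,-0.09,-0.21,0.115,0,0,0,-0.11,-0.26,0.115,0,0,0,-0.13,-0.31,0.115,0,0,0,-0.15,-0.36,0.115,0,0,0,-0.17,-0.405,0.115,0,0,0,-0.185,-0.445,0.115,0,0,0,-0.2,-0.475,0.115,0,0,0], "claw": 0.094}}

```text
clock: 15.8
eef_pos: [445.8, -306.0, 130.5]
eef_rot: [3.141, -0.001, -0.066]
wrist_force: [-0.2, -1.2, -0.2]
finger_gap: 94.2
finger_force: 0.0
```

Run:
```python
from h import *
for n in("side","top"):
    p,d=camera(n); bowls(n,p,d)
    if n=="side": cv2.imwrite("pics/side2.png",cv2.resize(p[60:280,110:350],None,fx=2.5,fy=2.5)[:,:,::-1])
z=np.load("top0.npz"); print(plane("top",[(325,178),(388,182),(384,245),(322,240)],50).round())
cv2.imwrite("pics/crate.png",cv2.resize(z["p"][165:255,310:400],None,fx=5,fy=5)[:,:,::-1])
```

```text
side [32. 52.] n 1005 ztop 72.0 rimfit [1148.  -774.2] 409.3 bbox [1492.8 -797.6] [ 17. 770.]
side [274. 122.] n 292 ztop 65.0 rimfit [ 438.9 -320.7] 29.6 bbox [ 438.5 -319.5] [62. 68.]
side [209. 177.] n 338 ztop 62.0 rimfit [629.6 -45.6] 30.1 bbox [629.9 -44.5] [63. 69.]
side [203. 204.] n 367 ztop 61.0 rimfit [636.4  62.9] 30.3 bbox [636.   63.4] [63. 66.]
side [196. 234.] n 388 ztop 61.0 rimfit [641.9 173. ] 29.6 bbox [641.3 172.3] [60. 68.]
side [166. 280.] n 205 ztop 73.0 rimfit [693.9 342.3] 19.4 bbox [693.4 341. ] [53. 35.]
side [252. 296.] n 1199 ztop 30.0 rimfit [471.7 348.8] 45.7 bbox [472.7 348.9] [132. 139.]
top [188. 146.] n 187 ztop 63.0 rimfit [641.8 169.7] 30.2 bbox [642.7 169.4] [64. 61.]
top [225. 148.] n 192 ztop 62.0 rimfit [634.6  59. ] 30.1 bbox [634.4  58.5] [63. 60.]
top [261. 150.] n 198 ztop 63.0 rimfit [628.  -49.6] 30.1 bbox [628.2 -49.5] [65. 60.]
top [129. 202.] n 1144 ztop 31.0 rimfit [473.8 344.5] 46.6 bbox [475.2 346.4] [132. 138.]
[[ 547. -242.   50.]
 [ 537. -438.   50.]
 [ 346. -414.   50.]
 [ 361. -228.   50.]]
```

View pics/crate.png

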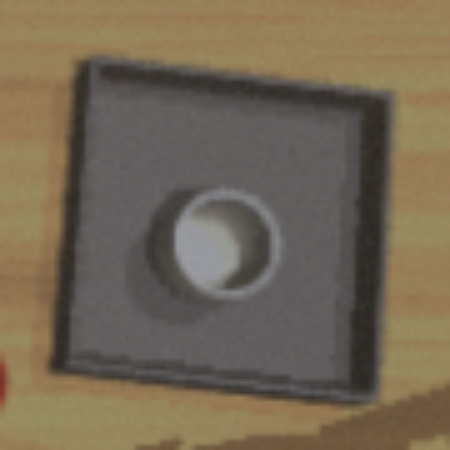

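Emit:
{"name": "jog_arm", "arguments": {"plan": [-0.005,-0.012,0,0,0,0,-0.008,-0.019,-0.01,0,0,0,-0.008,-0.019,-0.035,0,0,0,-0.008,-0.019,-0.06,0,0,0,-0.008,-0.019,-0.085,0,0,0,-0.008,-0.019,-0.102,0,0,0,-0.008,-0.019,-0.11,0,0,0,-0.008,-0.019,-0.11,0,0,0,-0.008,-0.019,-0.11,0,0,0]}}

```text
clock: 16.8
eef_pos: [439.3, -322.5, 20.1]
eef_rot: [3.141, -0.001, -0.065]
wrist_force: [-0.2, -0.2, 0.3]
finger_gap: 93.9
finger_force: 0.0
```

Emit:
{"name": "jog_arm", "arguments": {"plan": [0,0,0,0,0,0,0,0,0,0,0,0,0,0,0,0,0,0,0,0,0,0,0,0,0,0,0,0,0,0,0,0,0,0,0,0,0,0,0,0,0,0,0,0,0,0,0,0], "claw": 0.055, "force": 15}}

```text
clock: 17.6
eef_pos: [439.0, -322.5, 19.7]
eef_rot: [3.141, -0.0, -0.065]
wrist_force: [-1.1, -0.1, 5.0]
finger_gap: 65.4
finger_force: 15.0
```

Emit:
{"name": "jog_arm", "arguments": {"plan": [0,0,0.005,0,0,0,0,0,0.015,0,0,0,0,0,0.03,0,0,0,0,0,0.045,0,0,0,0,0,0.06,0,0,0,0,0,0.068,0,0,0,0,0,0.07,0,0,0,0,0,0.07,0,0,0]}}

```text
clock: 18.4
eef_pos: [438.9, -322.3, 89.4]
eef_rot: [-3.142, 0.0, -0.065]
wrist_force: [0.7, 0.7, -2.3]
finger_gap: 65.2
finger_force: 15.0
```

Emit:
{"name": "jog_arm", "arguments": {"plan": [0.006,0.005,0,0,0,0,0.018,0.016,0,0,0,0,0.035,0.032,0,0,0,0,0.053,0.048,0,0,0,0,0.071,0.065,0,0,0,0,0.089,0.082,0,0,0,0,0.107,0.099,0,0,0,0,0.125,0.116,0,0,0,0,0.143,0.133,0,0,0,0,0.158,0.147,0,0,0,0,0.17,0.157,0,0,0,0,0.176,0.163,0,0,0,0,0.179,0.165,0,0,0,0,0.179,0.165,0,0,0,0,0.179,0.165,0,0,0,0]}}

```text
clock: 19.9
eef_pos: [617.6, -157.9, 89.4]
eef_rot: [3.142, 0.0, -0.066]
wrist_force: [-0.0, 0.4, -2.6]
finger_gap: 65.4
finger_force: 15.0
```

Run:
```python
from h import *
p,d=camera("side"); cv2.imwrite("pics/side3.png",cv2.resize(p[60:280,110:350],None,fx=2.5,fy=2.5)[:,:,::-1])
```

```text
(no output)
```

View pics/side3.png

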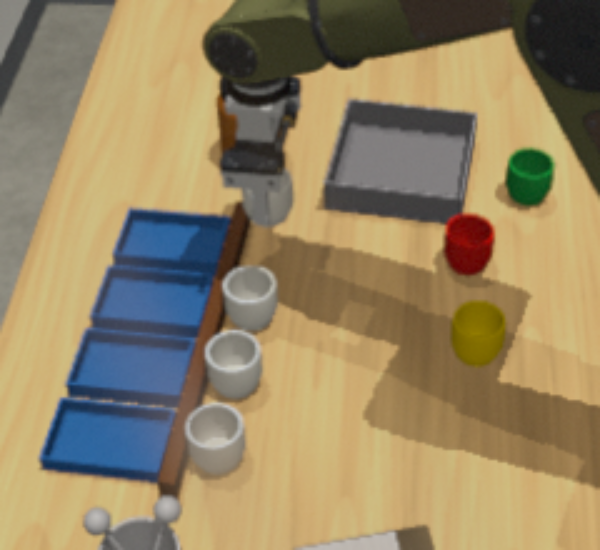

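The crop shows bowl4 held upright at (268,195). The other three are at the rail in front of their trays, at (250,298), (233,365) and (215,440), and the crate is empty.

Emit:
{"name": "jog_arm", "arguments": {"plan": [0,0,-0.01,0,0,0,0,0,-0.025,0,0,0,0,0,-0.04,0,0,0,0,0,-0.055,0,0,0,0,0,-0.065,0,0,0,0,0,-0.07,0,0,0,0,0,-0.073,0,0,0,0,0,-0.075,0,0,0,0,0,-0.076,0,0,0,0,0,-0.076,0,0,0]}}

```text
clock: 20.95
eef_pos: [618.3, -157.5, 14.8]
eef_rot: [3.141, -0.001, -0.065]
wrist_force: [-4.8, 2.0, 4.8]
finger_gap: 65.2
finger_force: 15.0
```

Emit:
{"name": "jog_arm", "arguments": {"plan": [0.002,0,0,0,0,0,0.004,0,0,0,0,0,0.006,0,0,0,0,0,0.007,0,0,0,0,0,0.008,0,0,0,0,0,0.008,0,0,0,0,0,0.008,0,0,0,0,0], "force": 6}}

```text
clock: 21.65
eef_pos: [625.7, -158.0, 14.1]
eef_rot: [3.141, 0.0, -0.065]
wrist_force: [-5.1, -2.8, 2.7]
finger_gap: 65.3
finger_force: 5.9
```

Emit:
{"name": "jog_arm", "arguments": {"plan": [0,0,0,0,0,0,0,0,0,0,0,0,0,0,0,0,0,0,0,0,0,0,0,0,0,0,0.01,0,0,0,0,0,0.035,0,0,0,0,0,0.07,0,0,0,0,0,0.105,0,0,0,-0.03,-0.02,0.12,0,0,0,-0.07,-0.04,0.13,0,0,0,-0.11,-0.06,0.13,0,0,0,-0.15,-0.08,0.13,0,0,0,-0.18,-0.1,0.13,0,0,0,-0.2,-0.11,0.13,0,0,0,-0.2,-0.11,0.13,0,0,0], "claw": 0.09}}

```text
clock: 23.15
eef_pos: [424.4, -268.5, 144.5]
eef_rot: [3.141, -0.001, -0.067]
wrist_force: [0.4, 1.3, -0.3]
finger_gap: 90.1
finger_force: 0.0
```

```bash
python3 - <<'E'
from h import *
for n in("side","top"):
    p,d=camera(n); bowls(n,p,d); np.savez(f"{n}0.npz",p=p,d=d)
    cv2.imwrite(f"pics/{n}4.png",cv2.resize(p[60:280,110:350] if n=="side" else p[70:220,140:370],None,fx=2.5,fy=2.5)[:,:,::-1])
E
python3 rail.py
```

```text
side [32. 52.] n 995 ztop 72.0 rimfit [1380.5 -778.7] 252.5 bbox [1494.  -792.3] [ 15. 778.]
side [216. 152.] n 324 ztop 61.0 rimfit [ 622.5 -156.6] 30.1 bbox [ 622.5 -156.7] [64. 67.]
side [209. 177.] n 345 ztop 61.0 rimfit [629.8 -45.9] 30.1 bbox [629.8 -45.2] [63. 67.]
side [203. 204.] n 364 ztop 62.0 rimfit [636.2  62.9] 30.2 bbox [635.8  62.1] [63. 70.]
side [195. 234.] n 388 ztop 61.0 rimfit [641.6 173. ] 29.5 bbox [641.2 173.3] [60. 66.]
side [166. 280.] n 189 ztop 73.0 rimfit [695.5 342.6] 18.7 bbox [698.1 340.6] [45. 36.]
side [252. 296.] n 1235 ztop 30.0 rimfit [472.8 349.8] 45.7 bbox [472.9 349.5] [132. 140.]
top [188. 145.] n 169 ztop 62.0 rimfit [641.8 169.7] 30.2 bbox [642.6 169.4] [64. 61.]
top [225. 148.] n 176 ztop 63.0 rimfit [634.6  59. ] 30.2 bbox [633.6  58.4] [63. 60.]
top [261. 150.] n 161 ztop 63.0 rimfit [627.9 -49.6] 30.1 bbox [627.9 -49.5] [64. 60.]
top [297. 152.] n 172 ztop 63.0 rimfit [ 620.6 -159.5] 29.9 bbox [ 621.  -158.2] [64. 60.]
top [129. 202.] n 1127 ztop 31.0 rimfit [473.9 344.6] 46.2 bbox [473.5 346.3] [129. 139.]
top [ 170  127  148   22 1001]
low edge z0 x=674.4+0.0624 y yspan -218.9 222.6
low edge z35 x=662.9+0.0624 y yspan -211.8 216.5
hi edge z35 x=684.9+0.0646 y yspan -212.8 217.9
ends z35 [[698.0, 231.7], [641.9, -225.9]]
top pts 811 [6.47318200e-02 6.75217396e+02] z 35.223774088982736
trays blue y [-206.1296523   204.02356364] x 761.8067689474008 [7.61809003e+02 4.01078609e-01 5.61703973e+00]
side [187 142  21  61 293]
low edge z0 x=670.0+0.0471 y yspan -220.0 -2.0
low edge z35 x=661.4+0.0511 y yspan -183.4 27.9
hi edge z35 x=684.2+0.0698 y yspan -182.8 28.7
ends z35 [[727.6, -209.0], [623.8, 52.4]]
top pts 221 [5.91380130e-02 6.74527573e+02] z 34.40166456134375
trays blue y [-212.41116885  214.57599304] x 764.0679274566352 [763.5877298   12.13276289   7.61408328]
```

View pics/top4.png

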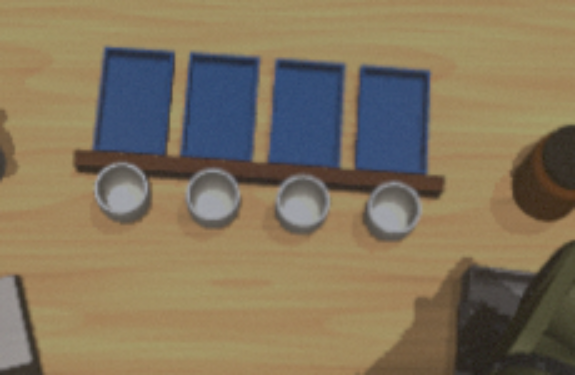

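The top view shows all four bowls against the rail, one per tray, at crop (122,192), (213,198), (302,203) and (393,210). Spacing is 109–111 mm, and the estimated offset from the tray centres is 4 mm or less. The scale and the jars do not appear to have moved.

```bash
python3 -c "
from cell import manip; print(manip.sign_off())"
```

```text
the job is handed in; nothing more can be done
None
```

The job is handed in (no verdict came back): all four bowls stand upright against the rail in a straight, even row, each within about 4 mm of its tray's middle by camera, with about 23 s of the 72 s used.

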